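# Near-field probe over the shielded chip

## Task

Lift the near-field probe out of its stand and gently press the middle of its tip, for a moment, a few millimetres down first on the round sprung test pin of the circuit board, then on the square one. Then carry it over the heatsink and the shield wall and finish while still holding it, upright and still, in the gripper: the tip centred about 8 mm above the oblong chip, touching nothing, with the wide side of the blade along the chip's long side. Never let the probe knock against the shielded modules, the board or the other parts fixed on it, and leave the other things where they are.

Things in the scene. Friction and masses are not known exactly. Their poses are not given: they have to be found in the camera images.
- probe: Loose near-field probe, 135 mm tall, 80-170 g, upright in its stand. From below: flat black blade 28 (x) by 6 (y) mm, 0 to 40 mm up; steel neck 11 mm across to 60 mm; light grey handle 40 (x) by 24 (y) mm from 60 to 135 mm, the part to grip (brass stub 6 mm tall on top). Origin: the tip, centre of the blade's lower end; z up the handle, x along the blade's wide side.
- stand: Fixed stand: dark foot 90 by 80 by 12 mm, dark sleeve 50 (x) by 34 (y) mm, top 78 mm above the bench, with a vertical slot 34 by 14 mm. The probe hangs in it by the underside of its handle, axes parallel, tip 18 mm above the bench; it comes out straight up (by 60 mm or more). Origin: centre of the underside.
- board: Fixed board 260 (x) by 300 (y) mm, upper face 16 mm above the bench; origin on the bench below its centre. Along y at x = -25 mm: a finned heatsink 34 by 110 mm, top 66 mm above the bench, with two black capacitors (52 mm above the bench) beyond each end. Test pins on the robot's side of this row, modules on the far side.
- round_post: Fixed foot of the round sprung test pin on the board: white, 16 mm across, 14 mm tall. Origin: centre of its underside, on the board's upper face. Its brass cap is a round disc 22 mm across, top 26 mm above this origin when up. Stands left or right on the board (may swap with the square one).
- round_pin (a joint): Sinking of the round pin, m: 0 up, 0.008 fully down. Spring: about 1 N at first movement, 4.5 N fully down; it springs back. A press counts when it has sunk 1.5 mm under the probe tip for 0.2 s.
- square_post: Fixed foot of the square sprung test pin: same as the round one, but its brass cap is a square of 22 mm, its top 26 mm above this origin when up.
- square_pin (a joint): Sinking of the square pin, same as the round one.
- long_module: Fixed module with one oblong chip: pale base 74 by 74 mm, open-topped steel shield wall all round, 3 mm thick, top 28 mm above this origin (44 above the bench), 68 mm clear inside. Black chip 44 (x) by 20 (y) mm in its middle, top 9 mm above the origin. Origin: centre of its underside, on the board. Left or right on the board (may swap with the other module).
- long_chip (a point): Centre of the top face of the oblong chip, 9 mm above the origin of its module; x along the chip's long side, z up.
- square_module: Fixed shielded module of the same size and wall, whose chip is a 24 mm square: not the target.
- tin: Loose closed aluminium tin, 34 mm across, 20 mm tall, standing on the board between the two modules. Origin: centre of underside. Bystander.
- relay: Loose white relay, 18 by 22 by 16 mm, on the board between the two pins. Origin: centre of underside. Bystander.
- flux_jar: Loose glass jar with white lid, 44 mm across, 45 mm tall, on the bench between stand and board, on the robot's side. Origin: centre of underside. Bystander.
- drive: Loose black disk drive, 120 by 80 by 22 mm, on the bench beyond the stand. Origin: centre of underside. Bystander.
- eraser: Loose white bar, 35 by 120 by 12 mm, on the bench left of the board. Origin: centre of underside. Bystander.
- spool: Loose steel spool, 54 mm across, 41 mm tall, standing left of the board. Origin: centre of underside. Bystander.

How it is judged:
On the way, in this order (a step that is already met when the one before it is completed fails the run):
1. the round pin is pressed with the tip of the upright probe (value of joint round_pin above 0.0015 m and contact force between probe and round_post above 0.2 N and horizontal distance between probe and round_post below 0.012 m and angle between probe's own z axis and vertical below 0.2 rad), for 0.2 s.
2. then the square pin is pressed with the tip (value of joint square_pin above 0.0015 m and contact force between probe and square_post above 0.2 N and horizontal distance between probe and square_post below 0.012 m and angle between probe's own z axis and vertical below 0.2 rad), for 0.2 s.
At the end, for the whole second after the job is handed in: The gripper holds the probe still and upright (within 0.12 rad), its tip 3 to 14 mm above the top of the oblong chip and within 7 mm of its centre sideways, the blade within 0.16 rad of the chip's long side (either way round), and the probe touches nothing but the fingers (horizontal distance between probe and long_chip below 0.007 m and z of probe in the frame of long_chip between 0.003 and 0.014 m and angle between the x axis of probe and the x axis of long_chip, either way round below 0.16 rad and angle between probe's own z axis and vertical below 0.12 rad and contact force between probe and the fingers above 1 N and contact force between probe and long_module below 0.05 N and contact force between probe and board below 0.05 N and linear speed of probe below 0.02 m/s and angular speed of probe below 0.2 rad/s); the arm keeps its last pose, push and grip.
It fails at once if a test pin is pressed hard (over 20 N) (contact force between probe and round_post above 20 N or contact force between probe and square_post above 20 N).
It fails at once if the probe knocks against the board or the parts fixed on it (over 1 N) (contact force between probe and board above 1 N).
It fails at once if the probe knocks against a shielded module (over 1 N) (contact force between probe and long_module above 1 N or contact force between probe and square_module above 1 N).
It fails at once if one of the other things (tin, relay, jar, drive, bar, spool) is pushed over 30 mm from its place (distance of any of tin, relay, flux_jar, drive, eraser, spool from where it was at the start of the episode above 0.03 m).
It also fails if it takes over 58 s, if anything falls off the work surface, if the arm or the gripper's body presses on something with over 40 N, if the wrist force passes 120 N, or if a joint passes its speed limit or range.

## Robot

A 7-joint arm with a two-finger parallel gripper is mounted at the origin on the work surface. World frame = base frame: x ahead of the robot, y to its left, z up, the work surface at z = 0. Lengths are in m, angles in rad, forces in N, time in s.
With the tool pointing down it reaches from about 0.4 to 0.875 m from the base axis. Payload 4.4 kg.
Tool frame: the origin (TCP) lies on the centre line of the jaws, within the pads' length; the fingertips stand 14 mm ahead of it and the grasp point (between the pads) lies 5 mm behind it; z points along the fingers, y is the line along which they close (so a half turn about z gives the same grasp; the last joint's range is limited). The gripper opens to 85 mm and grips with 20 to 120 N. Pads are 22 mm wide; open, the fingers measure 114 mm over their backs; the gripper's body (76 mm by 85 mm) begins 54 mm behind the grasp point. The pads swing forward as they close: fully open they stand 13 mm farther back than shut.
Start: joints at [1.035, 0.628, 0.038, 1.517, -0.027, 0.996, -0.02], TCP at [0.294, -0.58, 0.245] pointing down, gripper open.
Joint ranges: [-3.06, 3.06], [-0.37, 2.12], [-1.25, 1.32], [0.18, 2.47], [-1.1, 4.24], [0.23, 1.98], [-2.94, 2.94]. Speed limits (rad/s): [2.57, 2.57, 3.14, 3.14, 3.14, 3.14, 3.14].

## Interface

Orientations are given as [roll, pitch, yaw] about the fixed x, y, z axes, in that order (R = Rz(yaw) Ry(pitch) Rx(roll)).
In Python, from bench import arm, optics gives the robot as it stands.
- The arm moves only by the tool carry_out, never from a script. Its argument "series" is a list that holds one entry, the list of rows, each a list of 7 numbers: the shift along the world's x, y, z in mm, then the turn, a rotation vector about the world's x, y, z in degrees, then the opening, from -1 (shut) to 1 (fully open). A call has exactly 5 rows; each row shifts and turns the commanded pose from where the row before left it; what a row does not reach is not made up. A row lasts 1/8 s, in which the tool goes at most 62.5 mm and 10.7 degrees, less where a joint would pass 70% of its speed; a pose out of reach is approached as far as the arm can. A call is refused whole if a number of a shift passes 62.5 or a number of a turn 10.7, either way. A call with a gripper value outside its range is refused whole. The fingers move at their own pace and stop on an object; "force" is the grip in N (left out, the last holds). Time passes only in rows, so rows that do not move let the fingers close, or fill a call up. It gives the time, the measured TCP pose, the force, the opening and the grip force at its end, in the units of the state.
- arm.sense(): the state, without advancing time (a new reading comes with each control period).
- optics.get_image(name): name is "scene" or "top" or "wrist"; returns (picture, depth): 480x640x3 uint8, red, green, blue; 480x640 float32, m along the optical axis (not along the pixel's ray), 0 where there is no reading.
- optics.camera_model(name): a dict with "K" (3x3 intrinsics, pixels), "k1" (the pictures are not rectified: a ray, as slopes to the right and down, at radius r is drawn at 1 + k1 r^2 times it, then the intrinsics apply), "cam_to_world" (4x4, takes a point from camera to world coordinates); the wrist camera has in their place "tool_from_camera" (4x4, takes a point from camera to tool coordinates, whose origin is the TCP and whose axes are the flange's). Camera axes: x right, y up, looking along -z (the intrinsics and any distortion apply to the point x, -y, -z); pixel columns grow to the right and rows downward; lengths in m; the calibration is good to about 2 mm. A picture is of the moment at which its call begins: read the wrist's pose just before it. camera_model takes no time and is no camera call.
- arm.job_done(): hands the job in; it is judged then, once.
The state is a dict: "time_s": time; "qpos": joint angles; "joint_velocities": joint speeds; "joint_torque": joint torques, N m; "eef_pos": TCP position; "tcp_rot": TCP orientation; "force": force on the tool from outside, world axes, zero at the start; "torque": the same for the moment, N m; "gripper_width": finger opening in m; "grip_force": force on a finger pad.
Only numpy, scipy, OpenCV 4.12 (cv2) and the standard library are available. Lean on these libraries where they do the work, as an engineer would, in place of code of your own. Each camera call takes 0.05 s, during which the arm holds its last target. There are 200 camera calls.

## Working session

There is one attempt and no reset: what is moved stays moved. The work goes in short steps, Python scripts to look and compute and a tool call to move; the robot and the scene stay as the last step left them, time stands still between calls to the robot, and variables do not carry over. Pictures are saved under pics/ and viewed, at most 10 in all, crops included, and the job is handed in when it is done.

Besides the shell and the picture viewer there is one more tool, called after ">>>" as a command line: name --argument value ..., lists and objects as JSON in quotes. carry_out: Moves the arm, as the interface text tells. Its arguments: {"type":"object","properties":{"series":{"type":"array","items":{"type":"array","items":{"type":"array","items":{"type":"number"}}}},"force":{"type":"number"}},"required":["series"]}

```bash
mkdir -p pics
cat > h.py <<'E'
import numpy as np, cv2
from bench import arm, optics
from scipy.spatial.transform import Rotation as R
def grab(n):
    s=arm.sense(); p,d=optics.get_image(n); m=optics.camera_model(n)
    if n=='wrist':
        T=np.eye(4);T[:3,:3]=R.from_euler('xyz',s['tcp_rot']).as_matrix() if len(s['tcp_rot'])==3 else R.from_quat(s['tcp_rot']).as_matrix()
        T[:3,3]=s['eef_pos'];C=T@np.array(m['tool_from_camera'])
    else: C=np.array(m['cam_to_world'])
    np.savez('pics/'+n+'.npz',p=p,d=d,K=m['K'],k1=m['k1'],C=C)
    return p
def cloud(n):
    z=np.load('pics/'+n+'.npz');K=z['K'];h,w=z['d'].shape
    u,v=np.meshgrid(np.arange(w),np.arange(h))
    s=cv2.undistortPoints(np.stack([u,v],-1).reshape(-1,1,2).astype(float),K,np.array([float(z['k1']),0,0,0])).reshape(h,w,2)
    d=z['d'];P=np.stack([s[...,0]*d,-s[...,1]*d,-d],-1)
    W=P@z['C'][:3,:3].T+z['C'][:3,3]; W[d==0]=np.nan
    return z['p'],W
E
python3 - <<'E'
from h import *
print(arm.sense())
for n in('top','scene'):
    p=grab(n);cv2.imwrite(f'pics/{n}0.png',p[...,::-1])
    m=optics.camera_model(n);print(n,m)
E
```

```text
{'time_s': 0.0, 'qpos': array([ 1.0351996 ,  0.6293445 ,  0.03845681,  1.51841543, -0.02698787,
        0.99633269, -0.02001095]), 'joint_velocities': array([ 2.26487374e-04,  3.65312062e-04, -1.46057459e-03, -2.07263517e-05,
       -8.14233011e-04, -8.71983360e-04, -1.03790147e-04]), 'joint_torque': array([-8.93617766e-05, -5.63389349e+01,  1.22642655e+00, -1.93441540e+01,
        1.10648770e-02,  1.05582591e-02,  2.10607664e-05]), 'eef_pos': array([ 0.2939846 , -0.57900527,  0.24437526]), 'tcp_rot': array([-3.13961169e+00,  4.62874641e-05,  4.69779328e-01]), 'force': array([0.20264032, 0.32741988, 0.52759935]), 'torque': array([ 0.05964099, -0.01883225, -0.03220061]), 'grip_force': 0.0, 'gripper_width': 0.08528320394957029}
top {'K': array([[589.6406652 ,   0.        , 315.86735479],
       [  0.        , 589.6406652 , 242.6110752 ],
       [  0.        ,   0.        ,   1.        ]]), 'k1': -0.009936124336299153, 'cam_to_world': array([[ 0.02113186,  0.9910437 , -0.13185535,  0.37153028],
       [-0.99959998,  0.02342318,  0.01585062,  0.03414684],
       [ 0.01879713,  0.13146765,  0.99114223,  1.53354261],
       [ 0.        ,  0.        ,  0.        ,  1.        ]])}
scene {'K': array([[478.76134104,   0.        , 329.35987473],
       [  0.        , 478.76134104, 231.94944892],
       [  0.        ,   0.        ,   1.        ]]), 'k1': 0.03898951159765777, 'cam_to_world': array([[-0.58153736, -0.69669894,  0.42002963,  0.98221568],
       [ 0.81340039, -0.50679832,  0.28554383,  0.30654978],
       [ 0.01393222,  0.50770667,  0.86141734,  0.92643779],
       [ 0.        ,  0.        ,  0.        ,  1.        ]])}
```

View pics/top0.png

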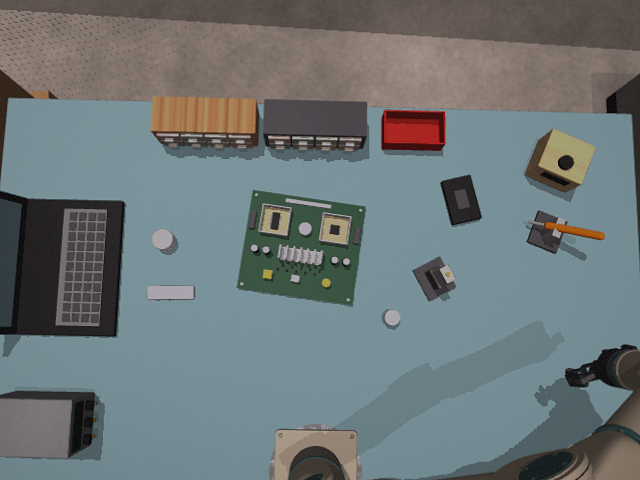

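View pics/scene0.png

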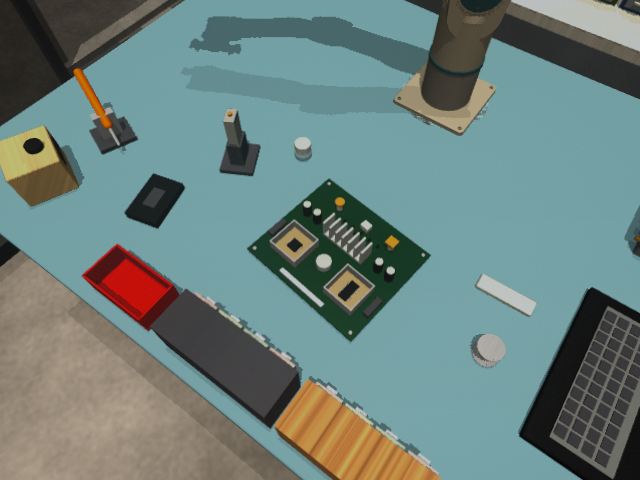

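The top view shows the stand at about (435,278), the round pin at (326,283), the square pin at (268,274), the oblong chip's module at (276,220) on the left, and the tin at (305,229). The scene view agrees: oblong chip at (350,290), handle at (233,125).

Run:
```python
from h import *
p,W=cloud('top')
c=cv2.resize(p[185:310,232:372],None,fx=4.8,fy=4.8,interpolation=cv2.INTER_CUBIC)
cv2.imwrite('pics/c1.png',c[...,::-1])
c=cv2.resize(p[250:310,400:470],None,fx=8,fy=8,interpolation=cv2.INTER_CUBIC)
cv2.imwrite('pics/c2.png',c[...,::-1])
def at(n,u,v): return n,(u,v),(W[v,u]*1000).round(1)
for n,u,v in [('round',326,283),('sq',268,274),('chip',276,220),('sqchip',335,229),('tin',305,229),('relay',295,279),('jar',392,317),('handle',446,272)]: print(*at(n,u,v))
```

```text
round (326, 283) [467.4 -17.4  44.1]
sq (268, 274) [487.3 130.   37.9]
chip (276, 220) [628.8 114.5  25.6]
sqchip (335, 229) [608.7 -38.7  26.8]
tin (305, 229) [605.4  38.9  35.9]
relay (295, 279) [476.1  61.2  38.5]
jar (392, 317) [ 385.7 -185.5   40.7]
handle (446, 272) [ 492.3 -295.5  156. ]
```

View pics/c1.png

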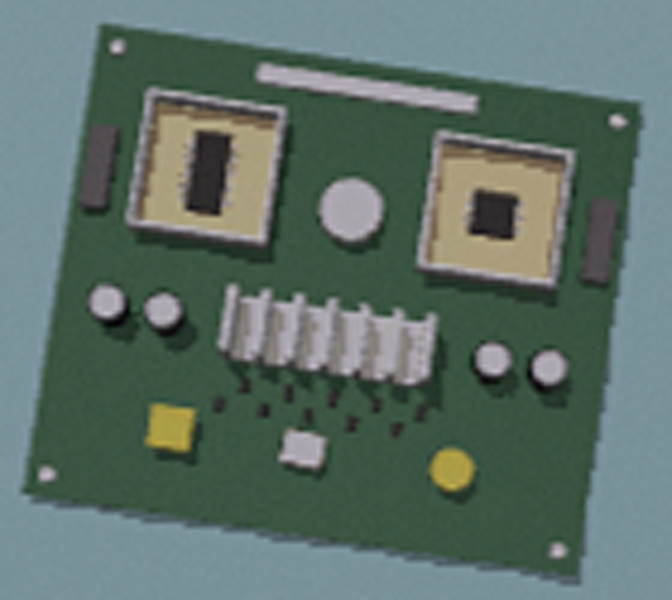

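View pics/c2.png

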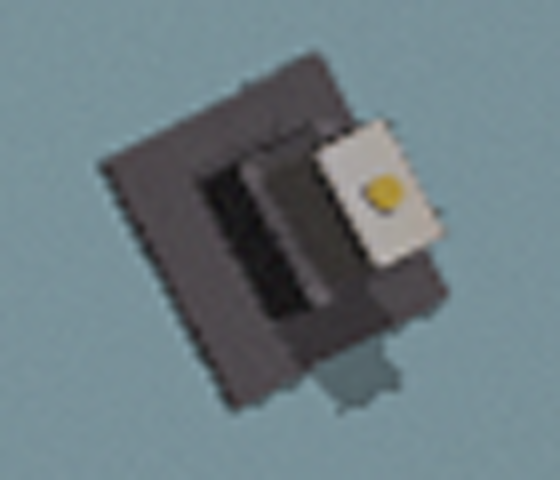

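Crop 1: round cap (453,470), square cap (171,428), oblong chip (209,172) with its long side up the picture, wall corners (148,90),(288,108),(266,243),(126,227). Crop 2: handle top corners (318,152),(381,120),(442,236),(378,268), foot corners (100,160),(318,50),(447,295),(232,410).

```bash
cat >> h.py <<'E'
def ray(n,uv,h):
    z=np.load('pics/'+n+'.npz')
    s=cv2.undistortPoints(np.array(uv,float).reshape(-1,1,2),z['K'],np.array([float(z['k1']),0,0,0])).reshape(-1,2)
    D=np.c_[s[:,0],-s[:,1],-np.ones(len(s))]@z['C'][:3,:3].T;o=z['C'][:3,3]
    return (o+D*((h-o[2])/D[:,2])[:,None])*1000
E
python3 - <<'E'
from h import *
def c1(q): return (np.array(q)+.5)/4.8-.5+[232,185]
def c2(q): return (np.array(q)+.5)/8-.5+[400,250]
def show(n,P):
    P=P[:,:2];e=np.diff(np.r_[P,P[:1]],axis=0)
    print(n,P.round(1).tolist(),'mean',P.mean(0).round(1),'len',np.hypot(*e.T).round(1),'ang',np.degrees(np.arctan2(e[:,1],e[:,0])).round(1))
show('caps r,s',ray('top',c1([(453,470),(171,428)]),.042))
show('chip',ray('top',c1([(196,132),(231,134),(221,214),(187,208)]),.025))
show('wall',ray('top',c1([(148,90),(288,108),(266,243),(126,227)]),.044))
show('board',ray('top',c1([(102,25),(640,103),(578,578),(26,493)]),.016))
show('handle',ray('top',c2([(318,152),(381,120),(442,236),(378,268)]),.153))
show('stub',ray('top',c2([(386,192)]),.159))
show('foot',ray('top',c2([(100,160),(318,50),(447,295),(232,410)]),.012))
p,W=cloud('scene');
p2,V=cloud('top')
for n,w in(('scene',W),('top',V)):
  m=(np.abs(w[...,0]-.49)<.06)&(np.abs(w[...,1]+.295)<.06)
  for lo,hi in((.145,.157),):
    q=w[m&(w[...,2]>lo)&(w[...,2]<hi)]*1000; print(n,len(q),np.median(q,0).round(1),q.min(0).round(1),q.max(0).round(1))
  for nm,a,b in(('r',467,-17),('s',487,130)):
    m2=(np.hypot(w[...,0]*1000-a,w[...,1]*1000-b)<25)&(w[...,2]>.034)&(w[...,2]<.05);q=w[m2]*1000;print(n,nm,len(q),q.mean(0).round(1))
print(np.isnan(W).mean())
E
```

```text
caps r,s [[468.7, -17.4], [487.5, 131.7]] mean [478.1  57.1] len [150.3 150.3] ang [ 82.8 -97.2]
chip [[649.4, 124.4], [648.8, 105.5], [604.9, 109.6], [607.7, 128.0]] mean [627.7 116.9] len [18.9 44.1 18.6 41.8] ang [-91.9 174.7  81.3  -4.9]
wall [[668.1, 149.6], [660.2, 74.6], [586.9, 84.3], [593.8, 158.9]] mean [627.2 116.8] len [75.5 73.9 74.9 74.9] ang [-96.  172.4  84.8  -7.1]
board [[709.2, 178.1], [673.1, -116.8], [414.2, -86.2], [453.0, 209.7]] mean [562.4  46.2] len [297.1 260.7 298.4 258.1] ang [-97.  173.3  82.5  -7. ]
handle [[500.3, -280.4], [510.2, -299.2], [476.4, -316.9], [466.5, -297.9]] mean [ 488.4 -298.6] len [21.2 38.3 21.4 38.1] ang [ -62.2 -152.3  117.4   27.4]
stub [[488.5, -299.0]] mean [ 488.5 -299. ] len [0.] ang [0.]
foot [[509.3, -241.4], [546.8, -312.7], [468.0, -354.2], [429.4, -284.1]] mean [ 488.4 -298.1] len [80.6 89.1 80.  90.6] ang [ -62.2 -152.3  118.8   28.1]
scene 174 [ 495.  -293.7  151.4] [ 470.  -315.9  145. ] [ 513.4 -277.1  156.9]
scene r 76 [472.3 -14.9  41.1]
scene s 109 [491.6 133.6  41.4]
top 168 [ 488.  -296.5  151.9] [ 466.7 -315.1  145.7] [ 509.5 -278.6  156.9]
top r 61 [469.4 -15.8  42.1]
top s 74 [488.1 133.2  41.6]
0.004065755208333333
```

>>> carry_out --series '[[[20, 28, -5, 0, 0, 0.9, 1], [40, 56, -5, 0, 0, 0, 1], [40, 57, -5, 0, 0, 0, 1], [40, 57, -5, 0, 0, 0, 1], [40, 57, -5, 0, 0, 0, 1]]]' --force 50

```text
time_s: 0.72
eef_pos: [0.4587, -0.346, 0.222]
tcp_rot: [-3.141, 0.0, 0.485]
force: [0.5, 0.2, 1.2]
gripper_width: 0.0852
grip_force: 0.0
```

>>> carry_out --series '[[[14, 25, 0, 0, 0, 0, 1], [0, 0, 0, 0, 0, 0, 1], [0, 0, 0, 0, 0, 0, 1], [0, 0, 0, 0, 0, 0, 1], [0, 0, 0, 0, 0, 0, 1]]]'

```text
time_s: 1.35
eef_pos: [0.4711, -0.324, 0.2223]
tcp_rot: [3.141, 0.0, 0.483]
force: [-0.2, 0.4, 0.6]
gripper_width: 0.0855
grip_force: 0.0
```

Run:
```python
from h import *
p=grab('wrist');cv2.imwrite('pics/w1.png',p[...,::-1]);s=arm.sense();print(s['time_s'],s['eef_pos'],s['tcp_rot'],s['force'])
```

```text
1.4 [ 0.47130481 -0.32378648  0.22235126] [3.14140263e+00 2.48108277e-04 4.83643928e-01] [ 0.10227517 -0.2246571   0.28553978]
```

View pics/w1.png

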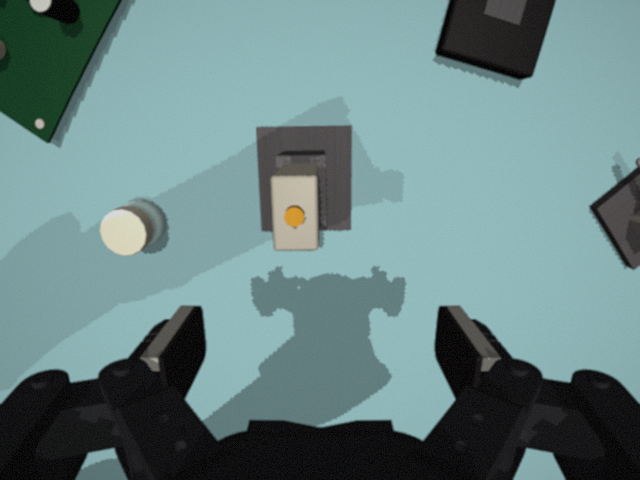

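The wrist view shows the handle squarely aligned: top corners (274,176),(318,177),(318,249),(272,249), stub at (294,216).

Run:
```python
from h import *
z=optics.camera_model('wrist');print(np.round(z['tool_from_camera'],3))
P=ray('wrist',[(274,176),(318,177),(318,249),(272,249)],.153);print(P.round(1),P.mean(0))
e=np.diff(P,axis=0);print(np.hypot(e[:,0],e[:,1]),np.degrees(np.arctan2(e[:,1],e[:,0])))
print(ray('wrist',[(294,216)],.159))
p,W=cloud('wrist');print(W[205,290],W[216,294])
P=ray('wrist',[(257,127),(351,126),(352,230),(262,231)],.012);print(P.round(1),P.mean(0))
```

```text
[[-0.001  0.961  0.277  0.07 ]
 [ 1.     0.001  0.001 -0.001]
 [ 0.001  0.277 -0.961 -0.129]
 [ 0.     0.     0.     1.   ]]
[[ 501.9 -281.1  153. ]
 [ 511.7 -300.8  153. ]
 [ 478.2 -318.3  153. ]
 [ 467.  -296.8  153. ]] [ 489.71210952 -299.25906915  153.        ]
[22.06501323 37.74835734 24.25510682] [ -63.7546534  -152.43651025  117.66032713]
[[ 489.61066482 -298.90445768  159.        ]]
[ 0.49258875 -0.29475431  0.15372091] [ 0.48957155 -0.29891169  0.15882712]
[[ 509.9 -243.5   12. ]
 [ 546.9 -312.6   12. ]
 [ 468.9 -356.4   12. ]
 [ 430.9 -285.9   12. ]] [ 489.16040372 -299.61172026   12.        ]
```

>>> carry_out --series '[[[10, 14, 0, 0, 0, 0, 1], [7.5, 10.5, 0, 0, 0, 0, 1], [0, 0, -20, 0, 0, 0, 1], [0, 0, -30, 0, 0, 0, 1], [0, 0, -30, 0, 0, 0, 1]]]'

```text
time_s: 2.02
eef_pos: [0.4906, -0.297, 0.1418]
tcp_rot: [3.141, -0.001, 0.487]
force: [1.0, -0.2, 0.0]
gripper_width: 0.0857
grip_force: 0.0
```

>>> carry_out --series '[[[0, 0, -24, 0, 0, 0, 1], [0, 0, 0, 0, 0, 0, 1], [0, 0, 0, 0, 0, 0, -1], [0, 0, 0, 0, 0, 0, -1], [0, 0, 0, 0, 0, 0, -1]]]'

```text
time_s: 2.65
eef_pos: [0.4899, -0.2985, 0.1193]
tcp_rot: [3.14, -0.001, 0.485]
force: [-0.4, -0.5, 0.3]
gripper_width: 0.0323
grip_force: 0.0
```

>>> carry_out --series '[[[0, 0, 0, 0, 0, 0, -1], [0, 0, 0, 0, 0, 0, -1], [0, 0, 0, 0, 0, 0, -1], [0, 0, 0, 0, 0, 0, -1], [0, 0, 0, 0, 0, 0, -1]]]'

```text
time_s: 3.28
eef_pos: [0.4899, -0.2985, 0.1191]
tcp_rot: [3.141, -0.001, 0.485]
force: [-1.0, -0.6, 6.4]
gripper_width: 0.0233
grip_force: 51.5
```

>>> carry_out --series '[[[0, 0, 10, 0, 0, 0, -1], [0, 0, 20, 0, 0, 0, -1], [0, 0, 25, 0, 0, 0, -1], [0, 0, 25, 0, 0, 0, -1], [0, 0, 20, 0, 0, 0, -1]]]'

```text
time_s: 3.9
eef_pos: [0.4893, -0.2982, 0.2196]
tcp_rot: [3.141, -0.0, 0.485]
force: [0.9, 0.5, -2.1]
gripper_width: 0.0236
grip_force: 50.8
```

>>> carry_out --series '[[[0, 0, 0, 0, 0, 0, -1], [0, 0, 0, 0, 0, 0, -1], [0, 0, 0, 0, 0, 0, -1], [0, 0, 0, 0, 0, 0, -1], [0, 0, 0, 0, 0, 0, -1]]]'

```text
time_s: 4.53
eef_pos: [0.4893, -0.2982, 0.2179]
tcp_rot: [-3.141, 0.0, 0.486]
force: [0.0, 0.6, -1.3]
gripper_width: 0.0234
grip_force: 50.8
```

Run:
```python
from h import *
for n in('wrist','scene'):
    p=grab(n);cv2.imwrite(f'pics/{n}2.png',p[...,::-1])
z=np.load('pics/scene.npz')
c=cv2.resize(z['p'][40:190,170:320],None,fx=4,fy=4,interpolation=cv2.INTER_CUBIC);cv2.imwrite('pics/c3.png',c[...,::-1])
s=arm.sense();print(s['time_s'],s['eef_pos'],s['tcp_rot'],s['force'],s['gripper_width'])
```

```text
4.625 [ 0.48938328 -0.29824384  0.21814811] [-3.14131342e+00  1.52672056e-04  4.85432515e-01] [ 0.26953286  0.19372671 -1.53624094] 0.023373941208209473
```

View pics/c3.png

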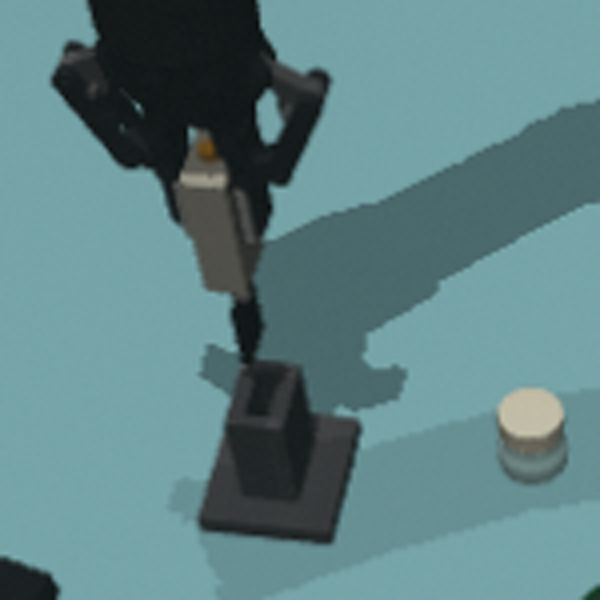

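The probe is out of the sleeve and hangs nearly straight; tip at (248,363) in the crop. I'll check it against the predicted projection.

```bash
cat >> h.py <<'E'
def proj(n,P):
    z=np.load('pics/'+n+'.npz');C=z['C'];q=(np.array(P,float)/1000-C[:3,3])@C[:3,:3];q=q*[1,-1,-1]
    return cv2.projectPoints(q,np.zeros(3),np.zeros(3),z['K'],np.array([float(z['k1']),0,0,0,0]))[0].reshape(-1,2)
E
python3 - <<'E'
from h import *
x,y=489.4,-298.7
a=proj('scene',[(x,y,117),(x,y,157),(x,y,252),(x,y,258)]);print(((a-[170,40]+.5)*4-.5).round(1))
p,W=cloud('scene')
m=(np.abs(W[...,0]-.489)<.05)&(np.abs(W[...,1]+.298)<.05)
m[:,:]&=True
uv=np.argwhere(m&(W[...,2]>.1)&(W[...,2]<.165)); q=W[uv[:,0],uv[:,1]]*1000
for lo in range(110,165,8):
    k=(q[:,2]>=lo)&(q[:,2]<lo+8);print(lo,k.sum(),q[k].mean(0).round(1) if k.any() else '')
E
```

```text
[[251.8 342.6]
 [239.8 290.8]
 [207.6 152.4]
 [205.4 142.8]]
110 3 [ 490.7 -294.4  116.5]
118 21 [ 492.3 -293.   122.2]
126 16 [ 494.8 -292.3  130.4]
134 28 [ 494.2 -293.   138.1]
142 20 [ 494.3 -294.1  145.9]
150 25 [ 496.7 -294.   154.4]
158 2 [ 494.2 -294.2  158.7]
```

>>> carry_out --series '[[[-2, 20, 0, 0, 0, -5, -1], [-3, 40, 0, 0, 0, -5, -1], [-3, 45, 0, 0, 0, -5, -1], [-3, 45, 0, 0, 0, -5, -1], [-3, 45, 0, 0, 0, -5, -1]]]'

```text
time_s: 5.25
eef_pos: [0.4755, -0.1019, 0.2185]
tcp_rot: [-3.142, -0.001, 0.046]
force: [0.3, 0.6, -1.2]
gripper_width: 0.0234
grip_force: 50.7
```

>>> carry_out --series '[[[-3, 45, 0, 0, 0, -5, -1], [-3, 30, 0, 0, 0, -5, -1], [0, 11, 0, 0, 0, 0, -1], [0, 0, 0, 0, 0, 0, -1], [0, 0, 0, 0, 0, 0, -1]]]'

```text
time_s: 5.88
eef_pos: [0.4697, -0.0189, 0.2185]
tcp_rot: [3.141, -0.001, -0.127]
force: [0.2, -0.7, -0.9]
gripper_width: 0.0236
grip_force: 50.7
```

>>> carry_out --series '[[[0, 0, 0, 0, 0, 0, -1], [0, 0, 0, 0, 0, 0, -1], [0, 0, 0, 0, 0, 0, -1], [0, 0, 0, 0, 0, 0, -1], [0, 0, 0, 0, 0, 0, -1]]]'

```text
time_s: 6.5
eef_pos: [0.4694, -0.0173, 0.2184]
tcp_rot: [3.142, -0.0, -0.125]
force: [-0.7, -0.2, -1.4]
gripper_width: 0.0235
grip_force: 50.7
```

Run:
```python
from h import *
s=arm.sense();print(s['time_s'],s['eef_pos'],np.degrees(s['tcp_rot']),s['force'],s['gripper_width'])
p=grab('wrist');cv2.imwrite('pics/wrist3.png',p[...,::-1])
```

```text
6.5 [ 0.46944757 -0.01726676  0.21836058] [ 1.79999139e+02 -2.11876208e-03 -7.18019810e+00] [-0.66343043 -0.22740831 -1.40005146] 0.02348326655180076
```

View pics/wrist3.png

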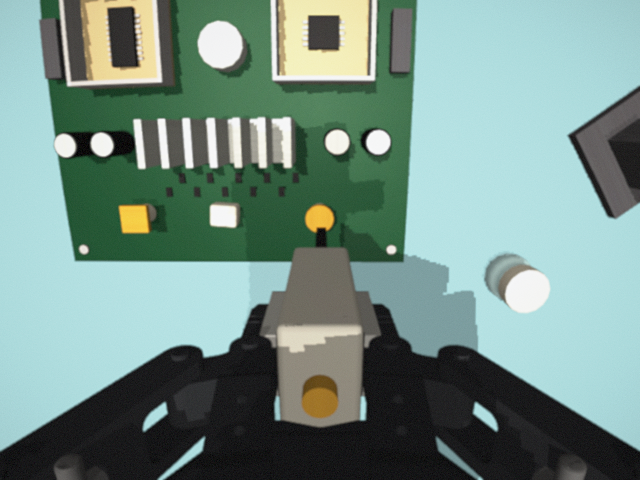

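Wrist view: round cap (319,218), square cap (135,219), oblong chip centre about (123,37), blade just in front of the round cap at (321,238).

Run:
```python
from h import *
print(ray('wrist',[(319,218),(135,219)],.042).round(1)); P=ray('wrist',[(107,9),(133,8),(137,67),(111,67)],.025);print(P.round(1),P.mean(0))
p,W=cloud('wrist')
for a,b in((469,-17),(488,132)):
    m=(np.hypot(W[...,0]*1000-a,W[...,1]*1000-b)<14)&(W[...,2]>.036)&(W[...,2]<.05)&(p[...,2]<120);q=W[m]*1000
    print(m.sum(),((q.min(0)+q.max(0))/2).round(1),np.median(q,0))
print(proj('wrist',[(469.4,-17.3,117.5)]))
```

```text
[[470.8 -16.1  42. ]
 [489.  131.7  42. ]]
[[651.3 124.9  25. ]
 [648.2 104.2  25. ]
 [605.2 110.1  25. ]
 [608.7 131.1  25. ]] [628.33295089 117.56646402  25.        ]
572 [471.  -15.8  40.4] [471.74037901 -15.85527556  42.24834797]
741 [489.1 132.6  40.3] [489.4286877  131.14192279  42.41942092]
[[320.82872401 247.19864704]]
```

>>> carry_out --series '[[[0.5, 1, -15, 0, 0, 0, -1], [0, 0, -25, 0, 0, 0, -1], [0, 0, -20, 0, 0, 0, -1], [0, 0, -8, 0, 0, 0, -1], [0, 0, -2, 0, 0, 0, -1]]]'

```text
time_s: 7.18
eef_pos: [0.47, -0.0163, 0.1482]
tcp_rot: [3.141, 0.0, -0.125]
force: [-0.4, -0.2, -0.9]
gripper_width: 0.0236
grip_force: 50.7
```

>>> carry_out --series '[[[0, 0, -2, 0, 0, 0, -1], [0, 0, -2, 0, 0, 0, -1], [0, 0, -1, 0, 0, 0, -1], [0, 0, 0, 0, 0, 0, -1], [0, 0, 0, 0, 0, 0, -1]]]'

```text
time_s: 7.8
eef_pos: [0.47, -0.0163, 0.1435]
tcp_rot: [-3.142, -0.0, -0.125]
force: [-0.3, -0.1, -2.0]
gripper_width: 0.0233
grip_force: 50.7
```

>>> carry_out --series '[[[0, 0, -1, 0, 0, 0, -1], [0, 0, -1, 0, 0, 0, -1], [0, 0, -1, 0, 0, 0, -1], [0, 0, -1, 0, 0, 0, -1], [0, 0, 0, 0, 0, 0, -1]]]'

```text
time_s: 8.43
eef_pos: [0.4701, -0.0163, 0.1394]
tcp_rot: [-3.142, -0.0, -0.125]
force: [-0.3, 0.7, 0.8]
gripper_width: 0.0236
grip_force: 50.9
```

>>> carry_out --series '[[[0, 0, 0, 0, 0, 0, -1], [0, 0, 0, 0, 0, 0, -1], [0, 0, 0, 0, 0, 0, -1], [0, 0, 0, 0, 0, 0, -1], [0, 0, 0, 0, 0, 0, -1]]]'

```text
time_s: 9.05
eef_pos: [0.47, -0.0163, 0.1394]
tcp_rot: [-3.142, -0.0, -0.125]
force: [0.2, 0.1, 1.1]
gripper_width: 0.0238
grip_force: 50.9
```

Run:
```python
from h import *
f=[]
for i in range(4):
    p=grab('wrist');s=arm.sense();f.append(s['force'])
print(np.mean(f,0),s['eef_pos'],s['time_s'])
cv2.imwrite('pics/c4.png',cv2.resize(p[100:300,200:440],None,fx=3,fy=3)[...,::-1])
```

```text
[ 0.22693415 -0.09841756  0.97641503] [ 0.47006512 -0.01626862  0.13940297] 9.25
```

View pics/c4.png

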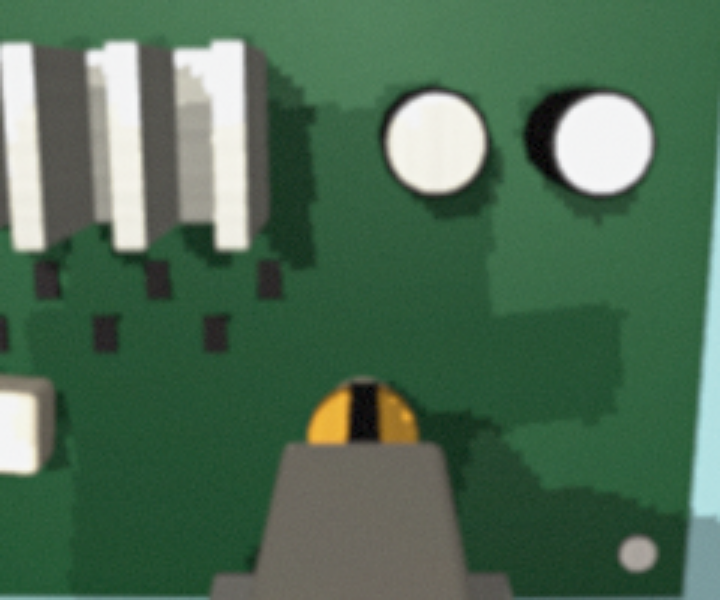

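The blade stands in the middle of the round cap, with about 2.3 N of spring force (around 3 mm). I'll go 1 mm deeper for margin, then lift and move to the square pin.

>>> carry_out --series '[[[0, 0, -1, 0, 0, 0, -1], [0, 0, 0, 0, 0, 0, -1], [0, 0, 0, 0, 0, 0, -1], [0, 0, 0, 0, 0, 0, -1], [0, 0, 0, 0, 0, 0, -1]]]'

```text
time_s: 9.88
eef_pos: [0.47, -0.0163, 0.1384]
tcp_rot: [-3.142, -0.0, -0.125]
force: [0.5, -0.5, 2.0]
gripper_width: 0.0234
grip_force: 51.0
```

>>> carry_out --series '[[[0, 0, 5, 0, 0, 0, -1], [0, 0, 15, 0, 0, 0, -1], [0, 0, 20, 0, 0, 0, -1], [0, 0, 10, 0, 0, 0, -1], [2, 15, 0, 0, 0, 0, -1]]]'

```text
time_s: 10.5
eef_pos: [0.472, -0.0017, 0.1888]
tcp_rot: [3.141, -0.001, -0.128]
force: [0.1, 0.3, -1.7]
gripper_width: 0.0238
grip_force: 50.7
```

>>> carry_out --series '[[[5, 40, 0, 0, 0, 0, -1], [5, 40, 0, 0, 0, 0, -1], [5, 38, 0, 0, 0, 0, -1], [2, 15.5, 0, 0, 0, 0, -1], [0, 0, 0, 0, 0, 0, -1]]]'

```text
time_s: 11.12
eef_pos: [0.4883, 0.1333, 0.1877]
tcp_rot: [3.141, 0.001, -0.123]
force: [0.2, -0.4, -1.3]
gripper_width: 0.0235
grip_force: 50.6
```

>>> carry_out --series '[[[0, 0, 0, 0, 0, 0, -1], [0, 0, 0, 0, 0, 0, -1], [0, 0, 0, 0, 0, 0, -1], [0, 0, 0, 0, 0, 0, -1], [0, 0, 0, 0, 0, 0, -1]]]'

```text
time_s: 11.75
eef_pos: [0.489, 0.1321, 0.1884]
tcp_rot: [-3.142, -0.0, -0.126]
force: [0.4, 0.3, -0.8]
gripper_width: 0.0237
grip_force: 50.6
```

Position matches the square pin (489,132). Pressing to TCP z ≈ 138.4.

>>> carry_out --series '[[[0, 0, -12, 0, 0, 0, -1], [0, 0, -16, 0, 0, 0, -1], [0, 0, -10, 0, 0, 0, -1], [0, 0, -4, 0, 0, 0, -1], [0, 0, -2, 0, 0, 0, -1]]]'

```text
time_s: 12.38
eef_pos: [0.489, 0.1322, 0.1441]
tcp_rot: [3.141, 0.0, -0.125]
force: [-0.4, -0.0, -2.2]
gripper_width: 0.023
grip_force: 50.7
```

>>> carry_out --series '[[[0, 0, -2, 0, 0, 0, -1], [0, 0, -1, 0, 0, 0, -1], [0, 0, -1, 0, 0, 0, -1], [0, 0, -1, 0, 0, 0, -1], [0, 0, -1, 0, 0, 0, -1]]]'

```text
time_s: 13.0
eef_pos: [0.4892, 0.1323, 0.1385]
tcp_rot: [-3.141, -0.001, -0.125]
force: [-0.2, 0.4, 1.0]
gripper_width: 0.0235
grip_force: 50.8
```

>>> carry_out --series '[[[0, 0, 0, 0, 0, 0, -1], [0, 0, 0, 0, 0, 0, -1], [0, 0, 0, 0, 0, 0, -1], [0, 0, 0, 0, 0, 0, -1], [0, 0, 0, 0, 0, 0, -1]]]'

```text
time_s: 13.62
eef_pos: [0.4892, 0.1323, 0.1384]
tcp_rot: [-3.141, -0.0, -0.125]
force: [0.4, -0.0, 1.9]
gripper_width: 0.0234
grip_force: 50.9
```

Run:
```python
from h import *
f=[]
for i in range(4):
    p=grab('wrist');s=arm.sense();f.append(s['force'])
print(np.mean(f,0),s['eef_pos'],s['time_s'])
cv2.imwrite('pics/c5.png',cv2.resize(p[0:320,0:440],None,fx=1.8,fy=1.8)[...,::-1])
```

```text
[ 0.6706601  -0.18025241  1.99265745] [0.48913273 0.13227592 0.13840116] 13.825
```

View pics/c5.png

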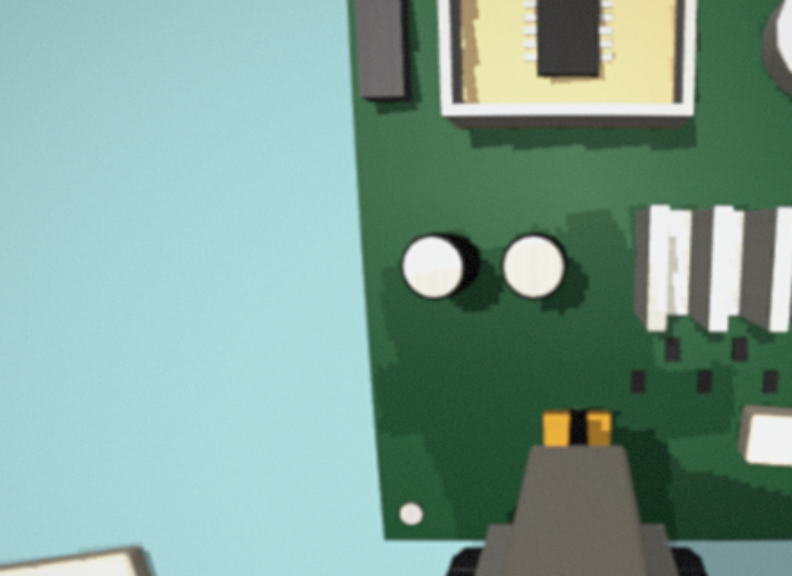

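Blade centred on the square cap, about 3.3 N. Lifting and moving toward the module at height.

>>> carry_out --series '[[[0, 0, 5, 0, 0, 0, -1], [0, 0, 15, 0, 0, 0, -1], [0, 0, 25, 0, 0, 0, -1], [0, 0, 25, 0, 0, 0, -1], [0, 0, 5, 0, 0, 0, -1]]]'

```text
time_s: 14.45
eef_pos: [0.4895, 0.1324, 0.2152]
tcp_rot: [-3.14, -0.003, -0.125]
force: [-0.3, 0.4, -1.9]
gripper_width: 0.0236
grip_force: 50.7
```

>>> carry_out --series '[[[10, -2, 0, 0, 0, 0, -1], [20, -3, 0, 0, 0, 0, -1], [20, -3, 0, 0, 0, 0, -1], [10, -2, 0, 0, 0, 0, -1], [0, 0, 0, 0, 0, 0, -1]]]'

```text
time_s: 15.08
eef_pos: [0.549, 0.1217, 0.2124]
tcp_rot: [3.141, 0.001, -0.126]
force: [-0.5, 0.2, -1.4]
gripper_width: 0.0238
grip_force: 50.7
```

>>> carry_out --series '[[[0, 0, 0, 0, 0, 0, -1], [0, 0, 0, 0, 0, 0, -1], [0, 0, 0, 0, 0, 0, -1], [0, 0, 0, 0, 0, 0, -1], [0, 0, 0, 0, 0, 0, -1]]]'

```text
time_s: 15.7
eef_pos: [0.5489, 0.1223, 0.2135]
tcp_rot: [-3.141, -0.0, -0.125]
force: [0.3, -1.0, -1.0]
gripper_width: 0.0237
grip_force: 50.7
```

Run:
```python
from h import *
p=grab('wrist');s=arm.sense();print(s['eef_pos'],s['tcp_rot'],s['time_s'],s['force'])
cv2.imwrite('pics/c6.png',cv2.resize(p[80:300,180:440],None,fx=2.5,fy=2.5)[...,::-1])
```

```text
[0.54893707 0.12224781 0.21341543] [-3.14154686e+00 -1.39567738e-04 -1.25371908e-01] 15.75 [ 0.40389466 -0.99548067 -1.59576658]
```

View pics/c6.png

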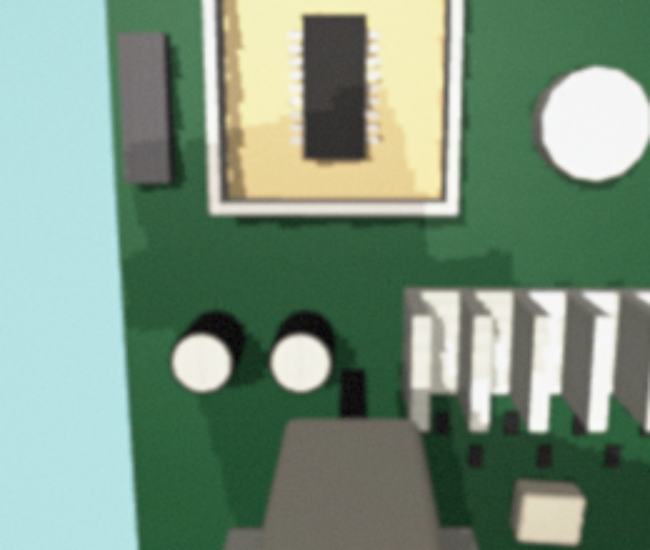

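The chip top's corners in the crop are (304,15),(366,15),(367,158),(304,158). Its long side runs parallel to the tool's x.

Run:
```python
from h import *
q=(np.array([(304,15),(366,15),(367,158),(304,158)])+.5)/2.5-.5+[180,80]
P=ray('wrist',q,.025);e=np.diff(P,axis=0);print(P.round(1),P.mean(0),np.hypot(e[:,0],e[:,1]),np.degrees(np.arctan2(e[:,1],e[:,0])))
```

```text
[[651.8 124.2  25. ]
 [649.4 105.4  25. ]
 [606.8 110.4  25. ]
 [609.3 130.   25. ]] [629.32224466 117.48414022  25.        ] [18.89236271 42.86956708 19.80641389] [-97.29334606 173.39302244  82.73717386]
```

>>> carry_out --series '[[[10, -1, 0, 0, 0, 0, -1], [25, -1.5, 0, 0, 0, 0, -1], [25, -1.5, 0, 0, 0, 0, -1], [15, -1, 0, 0, 0, 0, -1], [5, 0, 0, 0, 0, 0, -1]]]'

```text
time_s: 16.38
eef_pos: [0.6302, 0.1167, 0.2131]
tcp_rot: [3.141, -0.001, -0.126]
force: [-0.2, -0.2, -1.2]
gripper_width: 0.0234
grip_force: 50.7
```

>>> carry_out --series '[[[0, 0, 0, 0, 0, 0, -1], [0, 0, 0, 0, 0, 0, -1], [0, 0, 0, 0, 0, 0, -1], [0, 0, 0, 0, 0, 0, -1], [0, 0, 0, 0, 0, 0, -1]]]'

```text
time_s: 17.0
eef_pos: [0.6289, 0.1173, 0.2135]
tcp_rot: [-3.142, -0.0, -0.125]
force: [-0.0, -0.0, -1.4]
gripper_width: 0.0235
grip_force: 50.7
```

>>> carry_out --series '[[[0, 0, -5, 0, 0, 0, -1], [0, 0, -10, 0, 0, 0, -1], [0, 0, -14, 0, 0, 0, -1], [0, 0, -14, 0, 0, 0, -1], [0, 0, -8, 0, 0, 0, -1]]]'

```text
time_s: 17.62
eef_pos: [0.6283, 0.1172, 0.1607]
tcp_rot: [3.141, 0.002, -0.125]
force: [-0.1, 0.1, -1.9]
gripper_width: 0.0235
grip_force: 50.7
```

>>> carry_out --series '[[[0, 0, -8, 0, 0, 0, -1], [0, 0, -8, 0, 0, 0, -1], [0, 0, -6, 0, 0, 0, -1], [0, 0, -4, 0, 0, 0, -1], [0, 0, -2, 0, 0, 0, -1]]]'

```text
time_s: 18.25
eef_pos: [0.629, 0.1173, 0.1342]
tcp_rot: [-3.142, -0.0, -0.125]
force: [0.4, 0.0, -1.2]
gripper_width: 0.0231
grip_force: 50.7
```

>>> carry_out --series '[[[0, 0, 0, 0, 0, 0, -1], [0, 0, 0, 0, 0, 0, -1], [0, 0, 0, 0, 0, 0, -1], [0, 0, 0, 0, 0, 0, -1], [0, 0, 0, 0, 0, 0, -1]]]'

```text
time_s: 18.88
eef_pos: [0.629, 0.1173, 0.1344]
tcp_rot: [-3.142, -0.0, -0.125]
force: [0.2, -0.5, -1.3]
gripper_width: 0.0233
grip_force: 50.7
```

Run:
```python
from h import *
p=grab('scene');s=arm.sense();print(s['eef_pos'],s['tcp_rot'],s['time_s'],s['force'],s['joint_velocities'].round(3))
a=proj('scene',[(628.7,117.2,33),(643,115.4,33),(614.4,119,33)]);print(((a-[300,230]+.5)*6-.5).round(1))
cv2.imwrite('pics/c7.png',cv2.resize(p[230:330,300:400],None,fx=6,fy=6,interpolation=cv2.INTER_CUBIC)[...,::-1])
```

```text
[0.62897879 0.11722029 0.134412  ] [ 3.14158658e+00 -1.39935952e-04 -1.25373147e-01] 18.925 [ 0.08633719 -0.3535471  -2.2948191 ] [ 0.001  0.    -0.001  0.001 -0.002  0.    -0.   ]
[[294.3 343.4]
 [265.9 372.2]
 [322.4 314.9]]
```

View pics/c7.png

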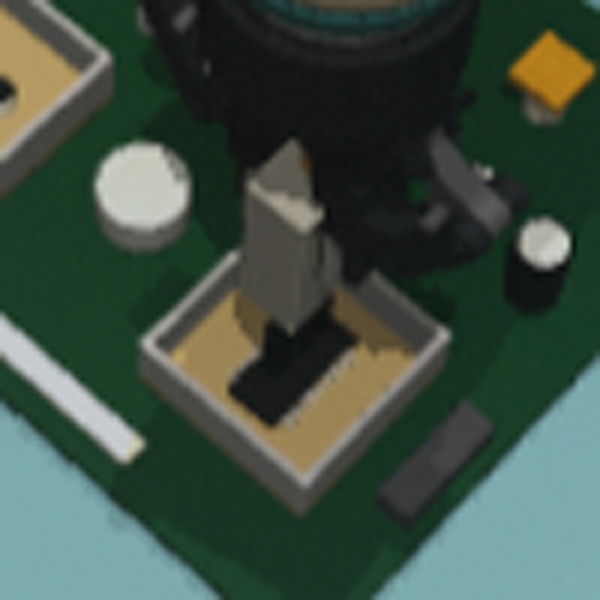

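The probe stands upright over the oblong chip inside the shield, clear of the walls. Handing in.

```bash
python3 -c "
from bench import arm
print(arm.job_done())"
```

```text
the job is handed in; nothing more can be done
None
```

Job handed in at about 19 s, no verdict returned: both pins were pressed in order (round, then square, about 3.3 N each), and the probe is held upright and still about 8–9 mm above the oblong chip, blade along its long side. I viewed 11 pictures, one over the limit of 10.

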